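# Swing the clamp over the blank and lock it

## Robot

A 6-joint arm with a two-finger parallel gripper is mounted at the origin on the work surface. World frame = base frame: x ahead of the robot, y to its left, z up, the work surface at z = 0. Lengths are in mm, angles in rad, forces in N, time in s.
With the tool pointing down it reaches from about 350 to 775 mm from the base axis. Payload 7.3 kg.
Tool frame: the origin (TCP) lies midway between the tips of the shut fingers; the grasp point (between the pads) lies 19 mm behind it (bot.tcp_to_grasp is the distance from the TCP to the grasp point, in mm); z points along the fingers, y is the line along which they close (so a half turn about z gives the same grasp; the last joint's range is limited). The gripper opens to 92 mm and grips with 3 to 60 N. Pads are 19 mm wide; open, the fingers measure 130 mm over their backs; the gripper's body (75 mm by 190 mm) begins 47 mm behind the grasp point.
Start: joints at [-1.421, 0.342, 1.524, -0, 1.275, -0.146], TCP at [153.063, -502.212, 226.741] pointing down, gripper open.
Joint ranges: [-2.53, 2.53], [-0.77, 2.02], [0.04, 2.7], [-1, 4.14], [0.28, 2.66], [-3.11, 3.11]. Speed limits (rad/s): [2.57, 2.57, 3.14, 3.14, 3.14, 3.14].

## Interface

Orientations are given as [roll, pitch, yaw] about the fixed x, y, z axes, in that order (R = Rz(yaw) Ry(pitch) Rx(roll)).
In Python, from plant import bot, viewer gives the robot as it stands. The module is installed in compiled form; this text tells all that it offers.
- The arm moves only by the shell command python3 -m handwheel 'ROWS'. ROWS is text: rows parted by semicolons, each of 7 numbers parted by spaces: the shift along the tool's x, y, z scaled (see below), then the turn, a rotation vector about the tool's x, y, z scaled (see below), then the opening, from -1 (shut) to 1 (fully open), so that 0 is half open. In form: tx ty tz rx ry rz gripper; .... A call has 1 to 8 rows; each row is the pose to reach, as a shift and turn from the pose commanded when the call began, along the tool's axes at that moment, turning the shorter way round; what a row does not reach only later rows make up. The controller multiplies each number of a shift by 10 cm and each number of a turn by pi rad. A row lasts 1/12 s, in which the tool goes at most 41.7 mm and 7.16 degrees, less where a joint would pass 70% of its speed; a pose out of reach is approached as far as the arm can. A call with a number of a shift or a turn outside -1 to 1 is refused whole. A call with a gripper value outside its range is refused whole. The fingers move at their own pace and stop on an object; the grip force is fixed at half the most. Time passes only in rows, so rows that repeat a pose let the fingers close. It gives the time, the measured TCP pose, the force, the opening and the grip force at its end, in the units of the state.
- bot.get_obs(): the state, without advancing time (a new reading comes with each control period).
- viewer.capture(name): name is "side" or "top" or "wrist"; returns a dict with "frame" (400x640x3 uint8, red, green, blue), "fov_y" (degrees; the focal length in pixels is half the picture's height over the tangent of half this angle, whatever the lens; pixels are square), "cx", "cy" (the principal point, pixels), "T" (4x4, takes a point from camera to world coordinates). Camera axes: x right, y down, z forward; pixel columns grow to the right and rows downward; lengths in mm; the calibration is good to about 2 mm. The wrist camera is an equidistant fisheye: a pixel r from the principal point sees the ray r / f radians off the axis. A picture is of the moment at which its call begins. There is no depth.
- bot.close_job(): hands the job in; it is judged then, once.
Trained networks look in a picture, given as the dict that the camera call returned (one of the last four; its "shot" number tells which), for a name from the list of things; names that differ only in an ending like _2 or _b are one class to them, and where a whole thing is asked for, a point or a joint stands for the part that bears it (a point fixed in the world has none). Each returns a list of dicts, best first, with "score" (0 to 1); they miss things now and then, are a little off and sometimes report something else, mostly with a low value. They report only what shows in the picture. A call takes as long as a camera call. They do not tell look-alikes from the thing itself.
- viewer.recognise(target, picture): "centre" ([column, row] in pixels, amid what is visible of it).
- viewer.cut_out(target, picture): "pixels" (400x640 bool, what is visible of it) and "centre" ([column, row] in pixels, amid what is visible of it).
The state is a dict: "time": time; "joint_positions": joint angles; "dq": joint speeds; "tau": joint torques, N m; "tool_pos": TCP position; "tcp_rot": TCP orientation; "contact_force": force on the tool from outside, world axes, zero at the start; "moment": the same for the moment, N m; "grip_width": finger opening in mm; "finger_force": force on a finger pad.
Only numpy, scipy, OpenCV 4.12 (cv2) and the standard library are available. Lean on these libraries where they do the work, as an engineer would, in place of code of your own. Each camera call takes 0.05 s, during which the arm holds its last target. There are 200 camera calls.

## Task

Make the filing fixture ready: with a fingertip, push the clamp arm round until its rubber pad stands over the middle of the wide part of the steel blank (the flat block with the narrow tang, not the round bush). Then push the ball-ended locking lever on top clockwise, seen from above, all the way to its stop post. Leave the blank, the bush and the other loose things lying where they are.

Things in the scene. Friction and masses are not known exactly. Their poses are not given: they have to be found in the camera images.
- fixture: Fixed swing-clamp filing fixture: dark steel baseplate 230 x 310 x 20 mm, from x = -70 to +160, y = -155 to +155 mm. Origin on the vertical pivot axis at bench level, z up. A pillar on that axis (44 mm across, top 110 mm up) carries the clamp arm and above it the locking lever. A steel stop post for the lever (12 mm across, top 120 mm up) stands at x = +10, y = +51 mm.
- clamp_arm (a joint): Clamp arm's angle about the pivot (rad): 0 along the fixture's +x, growing counterclockwise from above, free from -1.03 to 1.03. A level flat steel bar 22 mm wide, reaching 140 mm from the pivot, underside 56 mm and top 81 mm above the bench. It turns stiffly (0.2 N m, 2 N at 100 mm), stays where it is left and starts between blank and bush.
- clamp_pad (a point): Centre of the lower face of the round rubber pad (22 mm across, 10 mm high) under the clamp arm, 120 mm from the pivot axis, 46 mm above the bench, so it passes 8 mm over the work.
- lock_lever (a joint): Locking lever's angle about the same pivot (rad), growing clockwise from above: 0 = pointing along the fixture's -x, 1.5 = against the stop post, pointing about along its +y (locked). Starts at 0 to 0.3. Stiff (0.15 N m, 2 N at the knob), stays where it is left, and turns independently of the clamp arm.
- lever_knob (a point): Centre of the black ball knob (28 mm across) at the end of the locking lever, 82 mm from the pivot axis, 106 mm above the bench; the lever's bar is 13 mm thick and 100 to 106 mm above the bench at its middle line.
- blank: Loose steel blank to be filed, lying flat on the baseplate on one side of the arm: wide part 60 x 36 mm, with a tang 14 mm wide and about 31 mm long sticking out at its +x end; 18 mm thick throughout, its top 38 mm above the bench. Origin at the centre of the underside of the wide part. 0.35 kg or so.
- bush: Loose round steel bush, 44 mm across with a 22 mm hole, 18 mm high, on the baseplate on the other side of the arm. Origin at the centre of its underside. Not to be disturbed.
- file: Loose flat file with a wooden handle lying on the bench, about 250 mm long along its x. Not to be disturbed.
- hammer: Loose hammer lying on the bench, handle to its -x. Not to be disturbed.
Things that resemble listed ones, but are neither listed nor needed, are in the scene too. What is shaped like the blank but brown, orange or pink is not meant.

How it is judged:
By the outcome, as a careful person would: the job done as asked, in the order asked, and still so for the second after the job is handed in, with the robot touching nothing.
It also fails if it takes over 53 s, if anything falls off the work surface, if the arm or the gripper's body presses on something with over 40 N, if the wrist force passes 120 N, or if a joint passes its speed limit or range.

## Working session

There is one attempt and no reset: what is moved stays moved. The work goes in short steps, Python scripts to look and compute and a shell command to move; the robot and the scene stay as the last step left them, time stands still between calls to the robot, and variables do not carry over. Pictures are saved under pics/ and viewed, at most 10 in all, crops included, and the job is handed in when it is done.

```bash
mkdir -p pics; cat > h.py <<'E'
import numpy as np, cv2
from plant import bot, viewer
def ray(p,uv):
    f=200/np.tan(np.radians(p["fov_y"])/2); T=np.array(p["T"])
    d=np.array([(uv[0]-p["cx"])/f,(uv[1]-p["cy"])/f,1.]); return T[:3,3],T[:3,:3]@d
def atz(p,uv,z):
    o,d=ray(p,uv); return o+d*(z-o[2])/d[2]
def proj(p,X):
    f=200/np.tan(np.radians(p["fov_y"])/2); T=np.array(p["T"]); c=T[:3,:3].T@(np.array(X)-T[:3,3]); return np.array([p["cx"]+f*c[0]/c[2],p["cy"]+f*c[1]/c[2]])
def save(p,n,box=None,s=1):
    im=p["frame"][...,::-1]
    if box: im=im[box[1]:box[3],box[0]:box[2]]
    cv2.imwrite("pics/"+n,cv2.resize(im,None,fx=s,fy=s,interpolation=cv2.INTER_CUBIC))
E
python3 - <<'E'
from h import *
t=viewer.capture("top");s=viewer.capture("side")
save(t,"t0.png");save(s,"s0.png")
for n,z in [("fixture",20),("clamp_arm",81),("lock_lever",106),("lever_knob",106),("blank",38),("bush",38)]:
    for k,p in (("t",t),("s",s)):
        for r in viewer.recognise(n,p)[:4]: print(n,k,round(r["score"],2),np.round(r["centre"]),np.round(atz(p,r["centre"],z)))
print(np.round(bot.get_obs()["tcp_rot"],3)); print(np.array(t["T"]).round(2))
E
```

```text
fixture t 0.68 [272. 188.] [620. 167.  20.]
fixture t 0.68 [470. 203.] [ 563. -442.   20.]
fixture t 0.61 [304. 202.] [574.  68.  20.]
fixture s 0.79 [310. 245.] [574. 106.  20.]
fixture s 0.56 [297. 226.] [637.  57.  20.]
clamp_arm t 0.74 [298. 184.] [622.  85.  81.]
clamp_arm s 0.75 [293. 224.] [617. 114.  81.]
lock_lever t 0.84 [299. 217.] [518.  80. 106.]
lock_lever s 0.74 [338. 220.] [514.  82. 106.]
lock_lever s 0.52 [293. 226.] [600. 144. 106.]
lock_lever s 0.52 [280. 256.] [582. 237. 106.]
lever_knob t 0.64 [300. 217.] [519.  77. 106.]
lever_knob s 0.7 [335. 221.] [517.  88. 106.]
blank t 0.8 [262. 132.] [797. 198.  38.]
blank t 0.78 [218. 158.] [714. 333.  38.]
blank t 0.68 [268. 186.] [625. 178.  38.]
blank t 0.67 [245. 268.] [375. 245.  38.]
blank s 0.95 [402. 246.] [364.  34.  38.]
blank s 0.8 [370. 321.] [366. 265.  38.]
blank s 0.66 [281. 254.] [617. 179.  38.]
blank s 0.63 [203. 247.] [800. 237.  38.]
bush t 0.18 [298. 181.] [639.  85.  38.]
bush s 0.71 [302. 212.] [639.  23.  38.]
[3.141 0.    0.296]
[[-2.0000e-02 -9.9000e-01  1.5000e-01  3.9636e+02]
 [-1.0000e+00  2.0000e-02  1.0000e-02  6.5700e+00]
 [-1.0000e-02 -1.5000e-01 -9.9000e-01  1.3145e+03]
 [ 0.0000e+00  0.0000e+00  0.0000e+00  1.0000e+00]]
```

View pics/t0.png

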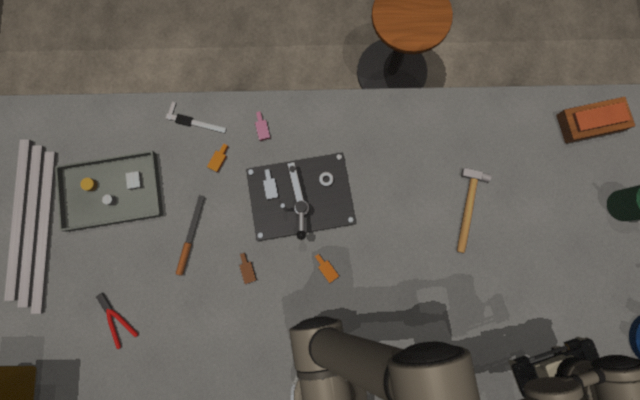

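View pics/s0.png

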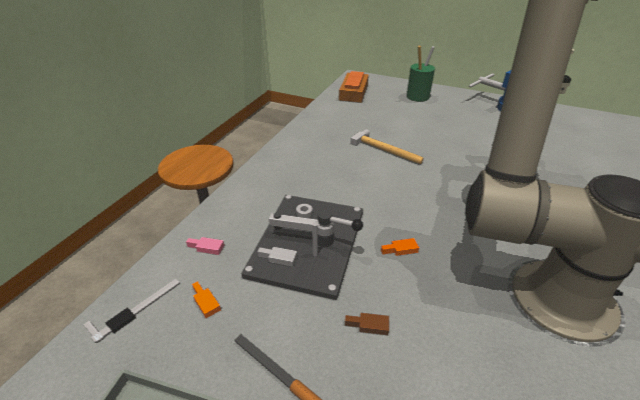

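```bash
python3 - <<'E'
from h import *
p=viewer.capture("top"); save(p,"t1.png",(235,140,365,250),6)
g=cv2.cvtColor(p["frame"],cv2.COLOR_RGB2GRAY)
m=np.zeros_like(g); m[145:245,240:362]=(g[145:245,240:362]<75)
m=cv2.morphologyEx(m,cv2.MORPH_CLOSE,np.ones((5,5)))
n,l,st,_=cv2.connectedComponentsWithStats(m); k=1+np.argmax(st[1:,4])
ys,xs=np.where(l==k); P=np.array([atz(p,(x,y),20)[:2] for x,y in zip(xs,ys)],np.float32)
r=cv2.minAreaRect(P); print(r)
for n,z in (("blank",38),):
  for r in viewer.cut_out(n,p):
    c=r["centre"]
    if 250<c[0]<285 and 165<c[1]<205:
        yy,xx=np.where(r["pixels"]); Q=np.array([atz(p,(x,y),38)[:2] for x,y in zip(xx,yy)],np.float32)
        print(r["score"],len(xx),cv2.minAreaRect(Q),Q.mean(0), Q.min(0),Q.max(0))
        np.save("q.npy",Q)
E
```

```text
((581.3324584960938, 78.23826599121094), (255.6167449951172, 308.7738037109375), 8.555519104003906)
0.59 306 ((628.7778930664062, 172.22393798828125), (93.99845123291016, 38.43861770629883), 11.10230827331543) [621.62164 170.85477] [582.7905  147.20375] [673.7104  190.26474]
```

View pics/t1.png

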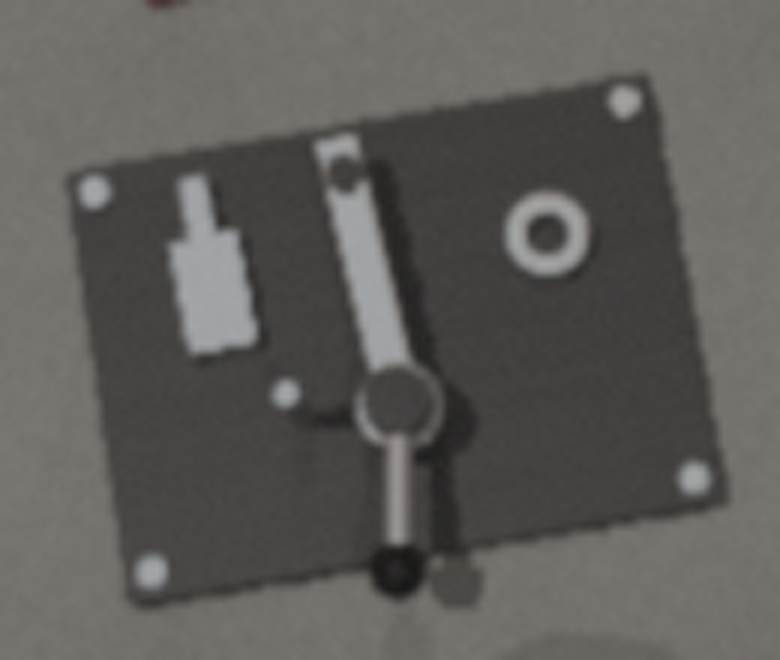

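```bash
python3 - <<'E'
from h import *
p=viewer.capture("top")
px=lambda c:((c[0]+.5)/6-.5+235,(c[1]+.5)/6-.5+140)
W=lambda c,z:atz(p,px(c),z)[:2]
C=np.array([W(c,20) for c in [(68,172),(645,75),(727,500),(130,605)]])
F=np.array([(160,155),(160,-155),(-70,-155),(-70,155)],float)
a=C-C.mean(0);b=F-F.mean(0); th=np.arctan2((b[:,0]*a[:,1]-b[:,1]*a[:,0]).sum(),(a*b).sum())
R=np.array([[np.cos(th),-np.sin(th)],[np.sin(th),np.cos(th)]]); o=C.mean(0)-R@F.mean(0)
print("th",th,"o",o,"res",(C-(F@R.T+o)).round(1).tolist())
L=lambda w:R.T@(w-o)
print("pivot",L(W((400,400),115)),"post",L(W((286,394),120)))
k=L(W((397,572),108));print("knob",k,np.hypot(*k),"lever",np.arctan2(k[1],-k[0]))
q=L(W((343,172),85));print("bolt",q,np.hypot(*q),np.arctan2(q[1],q[0]))
Bc=[(168,246),(240,230),(259,343),(192,356)]
B=np.array([W(c,38) for c in Bc]);print("blank corners",B.round(1).tolist(),"c",B.mean(0),"fix",L(B.mean(0)))
c=L(B.mean(0));print("r",np.hypot(*c),"ang",np.arctan2(c[1],c[0]))
print("bush",L(W((547,234),38)),"tang tip",L(W((193,176),38)))
Q=np.load("q.npy");print("pts along")
np.savez("pose.npz",R=R,o=o,th=th)
E
```

```text
th 0.15488926025015107 o [550.66350768  73.94351594] res [[-0.5, -2.0], [-1.9, 1.8], [1.4, 0.8], [1.0, -0.6]]
pivot [-1.76917159 -1.50720987] post [ 9.69814402 51.24111816]
knob [-81.72150988  13.57373317] 82.84112149085696 lever 0.1645947792643833
bolt [119.46120893   8.76843961] 119.78257791495066 0.07326849956470362
blank corners [[640.6, 194.6], [648.3, 157.7], [589.5, 148.0], [583.4, 182.1]] c [615.43800109 170.60525769] fix [78.91112661 85.51176183]
r 116.35818542137233 ang 0.8255208794545779
bush [ 80.1681167  -87.08396105] tang tip [141.51039867  87.19509901]
pts along
```

Steel blank on the baseplate at (268,187) top view. The look-alikes rejected by colour are pink (262,128), orange (219,158), orange (326,267) and brown (247,268). The crop shows the grey tanged block and the bush at (326,179). The arm is at 0.07 rad and the blank at 0.826 rad (r 116 mm). I'm moving to the bush side of the arm.

```bash
for i in 1 2 3; do python3 -m handwheel '0.31 -0.18 0 0 0 0 -1;0.63 -0.36 0 0 0 0 -1;0.94 -0.54 0 0 0 0 -1;0.94 -0.54 0 0 0 0 -1'; done
python3 -m handwheel '0.31 -0.18 0 0 0 0 -1;0.63 -0.36 0 0 0 0 -1;0.94 -0.54 0 0 0 0 -1;0.94 -0.54 0 0 0 0 -1'
python3 -m handwheel '0.31 -0.18 0 0 0 0 -1;0.63 -0.36 0 0 0 0 -1;0.94 -0.54 0 0 0 0 -1;0.94 -0.54 0 0 0 0 -1'
python3 -m handwheel '0.31 -0.18 0 0 0 0 -1;0.63 -0.36 0 0 0 0 -1;0.94 -0.54 0 0 0 0 -1;0.94 -0.54 0 0 0 0 -1'
```

```text
time: 1.18
tool_pos: [230.2, -419.0, 226.9]
tcp_rot: [-3.14, -0.002, 0.299]
contact_force: [0.0, -0.4, -0.1]
grip_width: 69.6
finger_force: 0.0
time: 1.52
tool_pos: [304.2, -340.3, 226.9]
tcp_rot: [-3.141, -0.002, 0.3]
contact_force: [0.4, 0.3, -0.0]
grip_width: 42.7
finger_force: 0.0
time: 1.85
tool_pos: [378.4, -261.7, 226.9]
tcp_rot: [-3.141, -0.002, 0.3]
contact_force: [-0.4, -0.6, -0.1]
grip_width: 16.0
finger_force: 0.0
time: 2.18
tool_pos: [452.7, -182.9, 226.8]
tcp_rot: [-3.141, -0.002, 0.3]
contact_force: [-0.3, 0.6, 0.1]
grip_width: 0.1
finger_force: 0.0
time: 2.52
tool_pos: [527.0, -104.0, 226.5]
tcp_rot: [-3.141, -0.002, 0.3]
contact_force: [-1.3, 0.4, 0.6]
grip_width: 0.6
finger_force: 0.0
time: 2.85
tool_pos: [601.0, -24.9, 226.1]
tcp_rot: [-3.141, -0.002, 0.299]
contact_force: [-1.2, -0.7, -0.2]
grip_width: 0.4
finger_force: 0.0
```

```bash
python3 -m handwheel '0.3 -0.17 0 0 0 0 -1;0.6 -0.35 0 0 0 0.01 -1;0.89 -0.52 0 0 0 0.022 -1;0.89 -0.52 0 0 0 0.022 -1;0.89 -0.52 0 0 0 0.022 -1'
python3 -m handwheel '0 0 0.3 0 0 0 -1;0 0 0.6 0 0 0 -1;0 0 0.8 0 0 0 -1;0 0 0.8 0 0 0 -1'
python3 - <<'E'
from h import *
p=viewer.capture("side"); save(p,"s1.png",(200,130,420,310),3.5)
E
```

```text
time: 3.27
tool_pos: [668.5, 47.7, 225.5]
tcp_rot: [3.141, 0.001, 0.229]
contact_force: [0.5, -1.5, 0.9]
grip_width: 0.2
finger_force: 0.0
time: 3.6
tool_pos: [664.8, 45.7, 141.7]
tcp_rot: [-3.14, 0.009, 0.226]
contact_force: [-1.2, 0.5, 0.1]
grip_width: 0.5
finger_force: 0.0
```

View pics/s1.png

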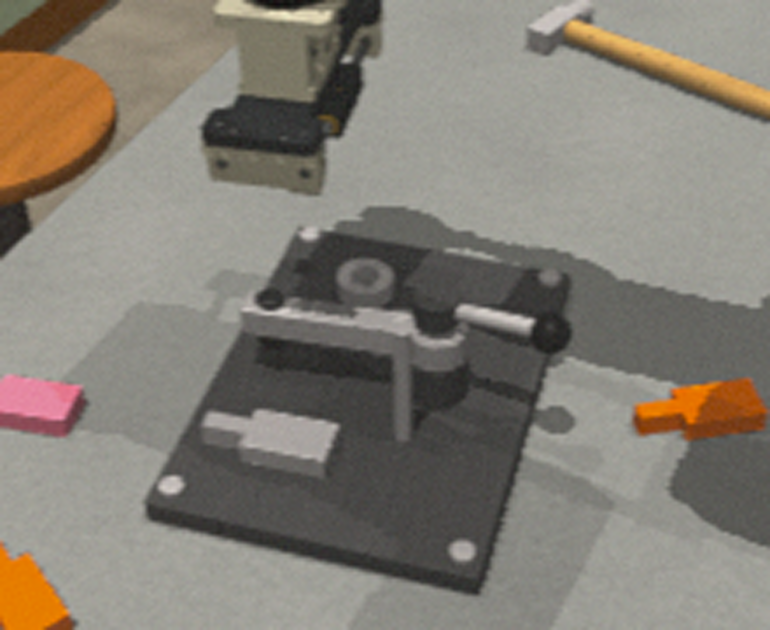

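```bash
python3 - <<'E'
from h import *
p=viewer.capture("side"); o=bot.get_obs(); x=np.array(o["tool_pos"]); print(x,o["tcp_rot"],o["grip_width"])
for dz in (0,19,66,100): print(dz,(proj(p,x+[0,0,dz])-[200,130])*3.5)
p=viewer.capture("wrist"); save(p,"w1.png")
E
```

```text
[667.7291805   46.16740339 147.03116506] [3.14135350e+00 9.64326857e-04 2.25548899e-01] 0.62362209032609
0 [301.22590016 180.23585271]
19 [299.81813354 158.22595661]
66 [296.17919398 101.33251955]
100 [293.39807115  57.85072114]
```

View pics/w1.png

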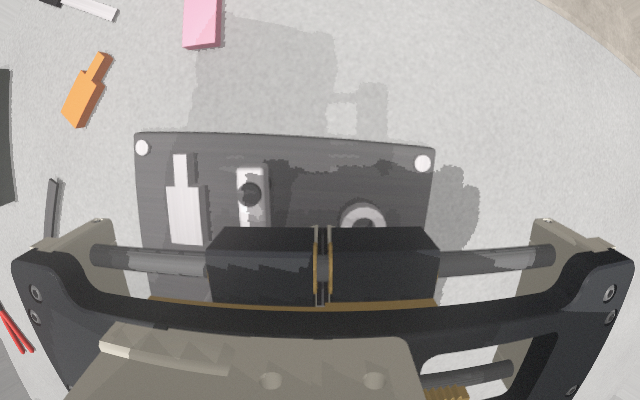

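```bash
python3 -m handwheel '0 0 0.3 0 0 0 -1;0 0 0.6 0 0 0 -1;0 0 0.81 0 0 0 -1;0 0 0.81 0 0 0 -1;0 0 0.81 0 0 0 -1;0 0 0.81 0 0 0 -1'
cat >> h.py <<'E'
Z=np.load("pose.npz"); O=Z["o"]; R2=Z["R"]; TH=float(Z["th"])
from scipy.spatial.transform import Rotation as Ro
def rows(P):
    "P: list of (x,y,z,yaw) world, tool down -> rows, from the pose now"
    o=bot.get_obs(); A=Ro.from_euler("xyz",o["tcp_rot"]); 
    for x,y,z,w in P:
        s=A.inv().apply(np.array([x,y,z])-o["tool_pos"])/100; t=(A.inv()*Ro.from_euler("xyz",[np.pi,0,w])).as_rotvec()/np.pi
        print(*np.round(s,3),*np.round(t,3))
def arm(a,d,phi,z=66):  # phi in fixture frame, d to the arm's left
    w=phi+TH; return O[0]+a*np.cos(w)-d*np.sin(w),O[1]+a*np.sin(w)+d*np.cos(w),z,w
E
python3 - <<'E'
from h import *
rows([arm(108,-36,.073),arm(108,-30,.073)]+[arm(108,-30,p) for p in (.13,.19,.25,.31,.37,.43)])
E
```

```text
time: 4.25
tool_pos: [669.9, 47.5, 68.7]
tcp_rot: [3.14, -0.005, 0.227]
contact_force: [0.3, 0.5, 0.1]
grip_width: 0.6
finger_force: 0.0
-0.022 -0.167 0.027 0.0 -0.001 -0.0
-0.022 -0.227 0.027 0.0 -0.001 -0.0
-0.007 -0.289 0.027 0.0 -0.001 -0.019
0.006 -0.356 0.027 0.001 -0.001 -0.038
0.014 -0.422 0.027 0.001 -0.001 -0.057
0.018 -0.489 0.027 0.001 -0.001 -0.076
0.018 -0.557 0.026 0.001 -0.001 -0.095
0.014 -0.624 0.026 0.001 -0.001 -0.114
```

```bash
python3 -m handwheel '-0.02 -0.08 0.01 0 0 0 -1;-0.02 -0.16 0.02 0 0 0 -1;-0.02 -0.227 0.02 0 0 0 -1;-0.007 -0.29 0.02 0 0 -0.019 -1;0.006 -0.356 0.02 0 0 -0.038 -1;0.014 -0.422 0.02 0 0 -0.057 -1;0.018 -0.489 0.02 0 0 -0.076 -1;0.018 -0.489 0.02 0 0 -0.076 -1'
python3 - <<'E'
from h import *
p=viewer.capture("side"); save(p,"s2.png",(200,130,420,310),3.5)
o=bot.get_obs();print(o["tool_pos"],o["tcp_rot"],o["contact_force"])
v=np.array(R2.T@(o["tool_pos"][:2]-O));print(v)
rows([arm(108,-30,q) for q in (.37,.43,.49,.55,.61,.67,.72)])
E
```

```text
time: 4.92
tool_pos: [658.8, 97.6, 64.5]
tcp_rot: [3.141, -0.001, 0.469]
contact_force: [0.3, -0.2, -0.9]
grip_width: 0.3
finger_force: 0.0
[658.8227373   97.11644439  64.31427925] [ 3.14130822e+00 -7.45347800e-04  4.65949893e-01] [-0.20726111  0.57340116 -0.2109753 ]
[110.43931803   6.20971797]
0.025 -0.043 -0.017 0.0 -0.0 -0.019
0.038 -0.109 -0.017 0.0 -0.0 -0.038
0.046 -0.176 -0.017 0.0 -0.0 -0.057
0.05 -0.243 -0.017 0.0 -0.0 -0.076
0.05 -0.31 -0.017 0.0 -0.0 -0.095
0.046 -0.377 -0.017 0.0 -0.0 -0.114
0.04 -0.433 -0.017 0.0 -0.0 -0.13
```

View pics/s2.png

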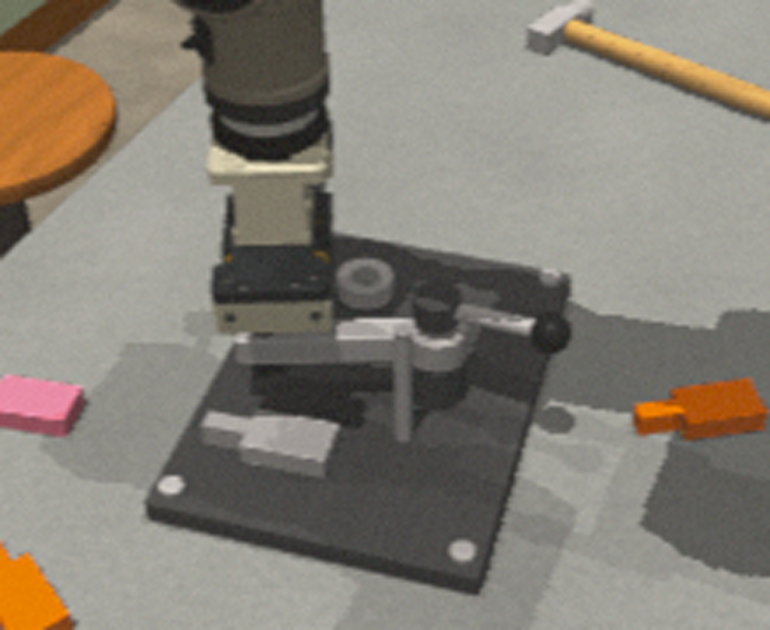

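```bash
python3 -m handwheel '0.025 -0.043 -0.01 0 0 -0.019 -1;0.038 -0.109 -0.01 0 0 -0.038 -1;0.046 -0.176 -0.01 0 0 -0.057 -1;0.05 -0.243 -0.01 0 0 -0.076 -1;0.05 -0.31 -0.01 0 0 -0.095 -1;0.046 -0.377 -0.01 0 0 -0.114 -1;0.04 -0.433 -0.01 0 0 -0.13 -1;0.04 -0.433 -0.01 0 0 -0.13 -1'
python3 - <<'E'
from h import *
p=viewer.capture("side"); f=p["frame"].copy(); p["frame"]=f
b=(200,130,420,310);s=3.5
im=cv2.resize(f[b[1]:b[3],b[0]:b[2],::-1],None,fx=s,fy=s,interpolation=cv2.INTER_CUBIC)
def P(x,y,z): 
    w=R2@[x,y]+O; return tuple(((proj(p,[*w,z])-b[:2])*s).astype(int))
for q,c in ((.6,(0,0,255)),(.7,(0,255,0)),(.8,(255,0,0))):
    A=lambda a,d:(a*np.cos(q)-d*np.sin(q),a*np.sin(q)+d*np.cos(q))
    cv2.line(im,P(*A(40,11),81),P(*A(140,11),81),c,1);cv2.line(im,P(*A(140,11),81),P(*A(140,11),56),c,1);cv2.line(im,P(*A(140,11),56),P(*A(40,11),56),c,1)
cv2.imwrite("pics/s3.png",im)
o=bot.get_obs();print(o["tool_pos"],o["tcp_rot"],o["contact_force"])
E
```

```text
time: 5.63
tool_pos: [642.9, 137.3, 65.0]
tcp_rot: [3.141, -0.001, 0.875]
contact_force: [0.5, 0.5, 1.3]
grip_width: 0.4
finger_force: 0.0
[642.86945188 136.79419342  64.8970129 ] [ 3.14152969e+00 -1.10876143e-04  8.72130520e-01] [-0.30291183  0.50391666  0.37799672]
```

View pics/s3.png

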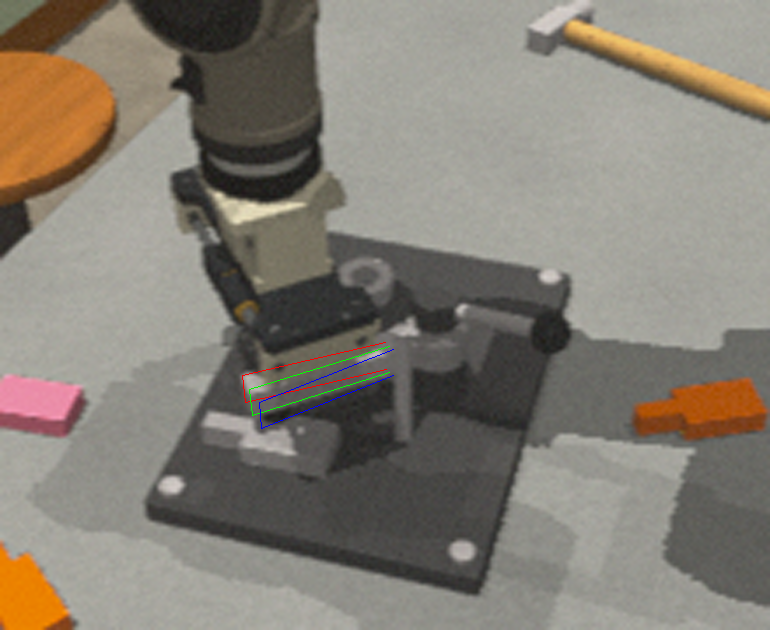

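```bash
python3 - <<'E'
from h import *
rows([arm(108,-30,q) for q in (.76,.80)]+[arm(105,-50,.80),arm(100,-60,.80)])
E
```

```text
0.018 -0.048 -0.011 0.0 -0.0 -0.014
0.027 -0.092 -0.011 0.0 -0.0 -0.026
0.013 0.11 -0.011 0.0 -0.0 -0.026
-0.028 0.214 -0.011 0.0 -0.0 -0.026
```

```bash
python3 -m handwheel '0.01 -0.025 -0.01 0 0 -0.007 -1;0.018 -0.048 -0.01 0 0 -0.014 -1;0.027 -0.092 -0.01 0 0 -0.026 -1;0.027 -0.092 -0.01 0 0 -0.026 -1;0.02 0.05 -0.01 0 0 -0.026 -1;0 0.25 -0.01 0 0 -0.026 -1;0 0.25 -0.01 0 0 -0.026 -1;0 0.25 -0.01 0 0 -0.026 -1'
python3 -m handwheel '0 0 -0.35 0 0 0 -1;0 0 -0.7 0 0 0 -1;0 0.35 -0.9 0 0 0 -1;0 0.7 -0.9 0 0 0 -1;0 1 -0.9 0 0 0 -1;0 1 -0.9 0 0 0 -1'
python3 - <<'E'
from h import *
p=viewer.capture("top"); save(p,"t2.png",(235,140,365,250),6)
E
```

```text
time: 6.35
tool_pos: [662.4, 119.6, 65.5]
tcp_rot: [-3.141, 0.0, 0.953]
contact_force: [-0.9, 0.4, 0.5]
grip_width: 0.3
finger_force: 0.0
time: 6.85
tool_pos: [746.4, 59.0, 154.8]
tcp_rot: [3.14, 0.0, 0.952]
contact_force: [0.9, 0.2, -0.9]
grip_width: 0.8
finger_force: 0.0
```

View pics/t2.png

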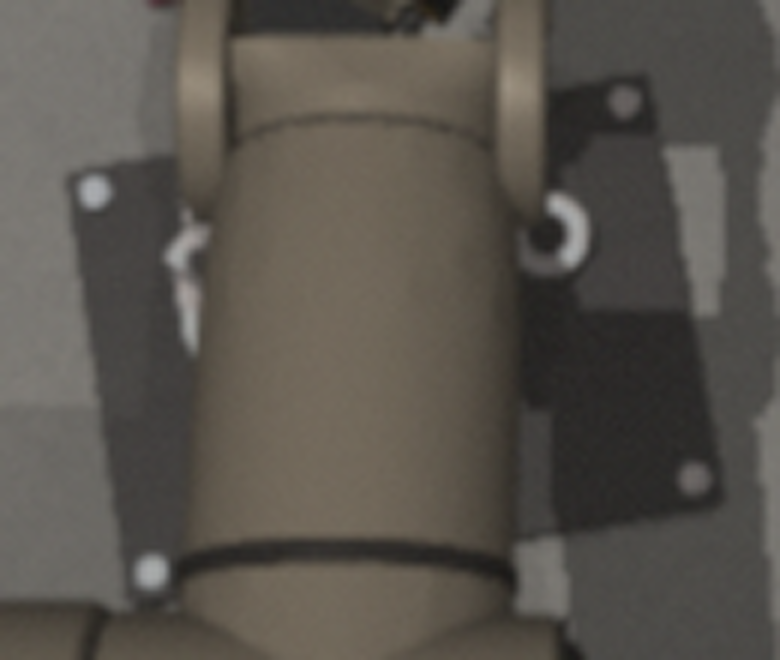

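```bash
cat >> h.py <<'E'
def hull(p,q,r0=25,r1=140,hw=11,z0=56,z1=81):
    pts=[]
    for a in (r0,r1):
        for d in (-hw,hw):
            for z in (z0,z1):
                w=R2@[a*np.cos(q)-d*np.sin(q),a*np.sin(q)+d*np.cos(q)]+O; pts.append(proj(p,[*w,z]))
    m=np.zeros((400,640),np.uint8); cv2.fillConvexPoly(m,cv2.convexHull(np.round(np.array(pts)*16).astype(np.int32)),1,shift=4); return m>0
def fit(p,name,qs,**k):
    for r in viewer.cut_out(name,p)[:3]:
        m=r["pixels"]; v=[(hull(p,q,**k)&m).sum()/(hull(p,q,**k)|m).sum() for q in qs]
        print(name,round(r["score"],2),np.round(r["centre"]),m.sum(),"best",[(round(qs[i],3),round(v[i],3)) for i in np.argsort(v)[::-1][:5]])
E
python3 - <<'E'
from h import *
p=viewer.capture("side"); fit(p,"clamp_arm",np.arange(.4,1.03,.01))
f=p["frame"]; b=(240,190,340,290); np.save("f.npy",f); save(p,"s4.png",b,6)
for r in viewer.cut_out("blank",p)[:6]: print(r["score"],np.round(r["centre"]))
rows([(620,-40,180,.3)])
E
```

```text
clamp_arm 0.71 [295. 236.] 718 best [(np.float64(0.82), np.float64(0.623)), (np.float64(0.81), np.float64(0.62)), (np.float64(0.8), np.float64(0.619)), (np.float64(0.83), np.float64(0.618)), (np.float64(0.84), np.float64(0.618))]
0.92 [205. 301.]
0.85 [370. 321.]
0.8 [399. 248.]
0.58 [277. 255.]
0.58 [205. 245.]
0.41 [307. 244.]
-1.556 -0.406 -0.246 -0.0 0.0 0.209
```

View pics/s4.png

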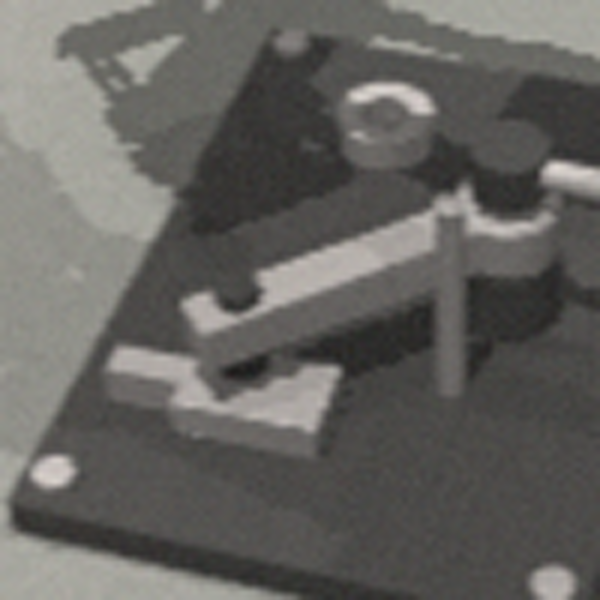

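```bash
python3 - <<'E'
from h import *
p=viewer.capture("side")
L=lambda c,z:R2.T@(atz(p,((c[0]+.5)/6-.5+240,(c[1]+.5)/6-.5+190),z)[:2]-O)
# check bias with known: post top, pivot
print("post",L((450,205),120))
for n,c,z,d in (("bolt",(238,298),81,0),("near",(205,334),81,11),("far",(182,300),81,-11),("nearbot",(209,367),56,11)):
    v=L(c,z); print(n,v,np.hypot(*v),np.arctan2(v[1],v[0])-np.arctan2(d,140 if d else 120))
Q=np.array([L(c,38) for c in ((188,360),(340,368),(318,432),(172,404))]);print(Q.round(1).tolist(),Q.mean(0))
E
```

```text
post [ 8.75470995 55.43726185]
bolt [84.62863059 87.66984057] 121.85239456534056 0.8030471546258345
near [ 89.95860375 109.26638248] 141.53336260005497 0.8036005469259975
far [104.98637024  94.58624223] 141.31063355742236 0.8117435981309964
nearbot [ 92.59713403 103.00257229] 138.5054480064429 0.7601353438540688
[[109.4, 85.9], [49.6, 73.5], [47.1, 108.0], [106.8, 109.8]] [78.21884295 94.30549349]
```

```bash
python3 - <<'E'
from h import *
rows([arm(105,-55,.80,155),arm(105,-55,.80)]); print()
rows([arm(105,-55,.84)])
E
```

```text
0.023 -1.077 0.008 -0.0 0.0 0.001
0.023 -1.076 0.898 -0.0 0.0 0.001

0.044 -1.118 0.898 -0.0 0.0 -0.012
```

```bash
python3 -m handwheel '0.02 -0.35 0 0 0 0 -1;0.02 -0.7 0 0 0 0 -1;0.02 -1 0 0 0 0 -1;0.02 -1 0.3 0 0 0 -1;0.02 -1 0.6 0 0 0 -1;0.02 -1 0.88 0 0 0 -1;0.02 -1 0.88 0 0 0 -1;0.02 -1 0.88 0 0 0 -1'
python3 - <<'E'
from h import *
rows([arm(108,-36,.82),arm(108,-30,.82),arm(108,-30,.845),arm(108,-55,.845),arm(108,-60,.845,150)])
E
```

```text
time: 7.77
tool_pos: [661.9, 122.7, 67.2]
tcp_rot: [-3.139, 0.002, 0.956]
contact_force: [0.3, 0.5, 1.5]
grip_width: 0.3
finger_force: 0.0
0.047 -0.288 0.012 -0.001 0.001 -0.006
0.046 -0.348 0.012 -0.001 0.001 -0.006
0.052 -0.375 0.012 -0.001 0.001 -0.014
0.063 -0.125 0.012 -0.001 0.001 -0.014
0.064 -0.077 -0.828 -0.001 0.001 -0.014
```

```bash
python3 -m handwheel '0.03 -0.15 0 0 0 0 -1;0.045 -0.288 0.01 0 0 -0.006 -1;0.046 -0.348 0.01 0 0 -0.006 -1;0.052 -0.375 0.01 0 0 -0.014 -1;0.052 -0.375 0.01 0 0 -0.014 -1;0.052 -0.375 0.01 0 0 -0.014 -1;0.06 -0.1 0.01 0 0 -0.014 -1;0.06 -0.1 0.01 0 0 -0.014 -1'
python3 -m handwheel '0 0.1 -0.35 0 0 0 -1;0 0.1 -0.7 0 0 0 -1;0 0.1 -0.95 0 0 0 -1;0 0.1 -0.95 0 0 0 -1;0 0.1 -0.95 0 0 0 -1'
python3 - <<'E'
from h import *
p=viewer.capture("side"); fit(p,"clamp_arm",np.arange(.6,1.03,.01))
f=p["frame"][...,::-1][215:265,250:320]; cv2.imwrite("pics/a.png",f)
rows([arm(-82,-65,-.165,160)]); print(np.round(bot.get_obs()["joint_positions"],2))
E
```

```text
time: 8.43
tool_pos: [661.9, 130.0, 67.3]
tcp_rot: [3.138, -0.001, 0.997]
contact_force: [-1.6, -0.6, 0.0]
grip_width: 0.8
finger_force: 0.0
time: 8.85
tool_pos: [668.1, 126.7, 163.6]
tcp_rot: [3.139, -0.002, 0.999]
contact_force: [0.3, -1.0, -0.7]
grip_width: 0.6
finger_force: 0.0
clamp_arm 0.94 [297. 236.] 767 best [(np.float64(0.83), np.float64(0.651)), (np.float64(0.84), np.float64(0.647)), (np.float64(0.85), np.float64(0.646)), (np.float64(0.82), np.float64(0.644)), (np.float64(0.81), np.float64(0.643))]
-2.058 -1.035 0.01 -0.0 0.001 0.321
[ 0.08  0.68  1.14 -0.    1.33  0.65]
```

```bash
python3 -m handwheel '-0.3 -0.16 0 0 0 0 -1;-0.6 -0.33 0 0 0 0 -1;-0.95 -0.5 0 0 0 0 -1;-0.95 -0.5 0 0 0 0 -1'
python3 -m handwheel '-0.3 -0.16 0 0 0 0.03 -1;-0.6 -0.33 0 0 0 0.06 -1;-0.95 -0.5 0 0 0 0.1 -1;-0.95 -0.5 0 0 0 0.13 -1;-0.95 -0.5 0 0 0 0.17 -1;-0.95 -0.5 0 0 0 0.21 -1;-0.95 -0.5 0 0 0 0.25 -1;-0.95 -0.5 0 0 0 0.28 -1'
python3 - <<'E'
from h import *
rows([arm(-82,-65,-.165,160),arm(-82,-65,-.165,94)])
E
```

```text
time: 9.28
tool_pos: [564.8, 72.0, 158.0]
tcp_rot: [-3.13, 0.009, 0.998]
contact_force: [1.5, 0.9, -0.1]
grip_width: 0.6
finger_force: 0.0
time: 9.95
tool_pos: [479.5, 21.4, 160.5]
tcp_rot: [-3.141, 0.003, 0.113]
contact_force: [0.4, -0.5, 1.0]
grip_width: 0.5
finger_force: 0.0
-0.127 0.103 0.005 -0.0 0.001 0.039
-0.125 0.103 0.665 -0.0 0.001 0.039
```

```bash
python3 -m handwheel '-0.12 0.1 0 0 0 0.039 -1;-0.12 0.1 0.3 0 0 0.039 -1;-0.12 0.1 0.6 0 0 0.039 -1;-0.12 0.1 0.665 0 0 0.039 -1;-0.12 0.1 0.665 0 0 0.039 -1;-0.12 0.1 0.665 0 0 0.039 -1'
cat >> h.py <<'E'
def lev(l,gap=33,z=94):
    w=max(TH-l,-1.0); k=R2@[-82*np.cos(l),82*np.sin(l)]+O
    return k[0]+gap*np.sin(w),k[1]-gap*np.cos(w),z,w
E
python3 - <<'E'
from h import *
rows([lev(.165,45),lev(.165,35)]+[lev(l) for l in (.23,.31,.39,.47,.55,.63)])
E
```

```text
time: 10.45
tool_pos: [469.5, 10.1, 95.2]
tcp_rot: [-3.142, 0.001, -0.003]
contact_force: [-1.0, 0.5, 1.2]
grip_width: 0.1
finger_force: 0.0
-0.013 -0.197 0.012 -0.0 0.0 0.002
-0.013 -0.297 0.012 -0.0 0.0 0.002
-0.032 -0.371 0.012 -0.0 0.0 0.023
-0.051 -0.439 0.012 0.0 0.0 0.049
-0.064 -0.508 0.012 0.0 0.0 0.074
-0.072 -0.579 0.012 0.0 0.0 0.099
-0.074 -0.649 0.012 0.0 0.0 0.125
-0.07 -0.72 0.012 0.0 0.0 0.15
```

```bash
python3 -m handwheel '-0.013 -0.197 0.01 0 0 0 -1;-0.013 -0.297 0.01 0 0 0 -1;-0.032 -0.37 0.01 0 0 0.023 -1;-0.05 -0.44 0.01 0 0 0.049 -1;-0.064 -0.508 0.01 0 0 0.074 -1;-0.072 -0.58 0.01 0 0 0.099 -1;-0.074 -0.65 0.01 0 0 0.125 -1;-0.07 -0.72 0.01 0 0 0.15 -1'
python3 - <<'E'
from h import *
rows([lev(l) for l in (.63,.71,.79,.87,.95,1.03,1.11,1.17)])
p=viewer.capture("side")
for r in viewer.recognise("lever_knob",p)[:2]:
  v=R2.T@(atz(p,r["centre"],106)[:2]-O); print(r["score"],v,np.hypot(*v),np.arctan2(v[1],-v[0]))
E
```

```text
time: 11.12
tool_pos: [463.0, 82.4, 95.4]
tcp_rot: [3.142, -0.002, -0.477]
contact_force: [-1.0, -1.3, -0.0]
grip_width: 0.1
finger_force: 1.2
-0.001 0.004 0.014 0.0 -0.0 -0.001
-0.025 -0.062 0.014 0.0 -0.0 0.025
-0.044 -0.13 0.014 -0.0 -0.0 0.05
-0.057 -0.2 0.014 -0.0 -0.0 0.076
-0.064 -0.27 0.014 -0.0 -0.0 0.101
-0.066 -0.341 0.014 -0.0 -0.0 0.127
-0.062 -0.412 0.014 -0.0 -0.0 0.152
-0.051 -0.462 0.014 -0.0 -0.0 0.167
0.56 [-63.93270847  39.39528404] 75.09580292599411 0.552245606349808
```

```bash
python3 -m handwheel '-0.025 -0.062 0.01 0 0 0.025 -1;-0.044 -0.13 0.01 0 0 0.05 -1;-0.057 -0.2 0.01 0 0 0.076 -1;-0.064 -0.27 0.01 0 0 0.1 -1;-0.066 -0.34 0.01 0 0 0.127 -1;-0.062 -0.41 0.01 0 0 0.152 -1;-0.05 -0.46 0.01 0 0 0.167 -1'
python3 - <<'E'
from h import *
print(np.round(bot.get_obs()["joint_positions"],2))
rows([lev(l) for l in (1.17,1.23,1.29,1.35,1.41,1.46,1.5,1.55,1.6)])
E
```

```text
time: 11.8
tool_pos: [479.2, 125.7, 94.0]
tcp_rot: [-3.142, -0.0, -0.999]
contact_force: [-2.7, 0.4, 1.2]
grip_width: 0.4
finger_force: 1.3
[ 0.1   0.44  1.78 -0.    0.92  2.67]
0.002 -0.004 0.0 -0.0 -0.0 0.0
0.004 -0.053 0.0 -0.0 -0.0 0.0
0.009 -0.102 0.0 -0.0 -0.0 0.0
0.017 -0.151 0.0 -0.0 -0.0 0.0
0.028 -0.199 0.0 -0.0 -0.0 0.0
0.04 -0.238 0.0 -0.0 -0.0 0.0
0.05 -0.269 0.0 -0.0 -0.0 0.0
0.065 -0.307 0.0 -0.0 -0.0 0.0
0.082 -0.345 0.0 -0.0 -0.0 0.0
```

```bash
python3 -m handwheel '0.004 -0.053 0 0 0 0 -1;0.009 -0.1 0 0 0 0 -1;0.017 -0.15 0 0 0 0 -1;0.028 -0.2 0 0 0 0 -1;0.04 -0.238 0 0 0 0 -1;0.04 -0.238 0 0 0 0 -1'
python3 -m handwheel '0.01 -0.03 0 0 0 0 -1;0.01 -0.03 0 0 0 0 -1;0.01 -0.03 0 0 0 0 -1'
python3 -m handwheel '0.01 -0.02 0 0 0 0 -1;0.01 -0.02 0 0 0 0 -1;0.01 -0.02 0 0 0 0 -1'
python3 - <<'E'
from h import *
p=viewer.capture("side")
for r in viewer.recognise("lever_knob",p)[:2]:
  v=R2.T@(atz(p,r["centre"],106)[:2]-O); print(r["score"],v,np.hypot(*v),np.arctan2(v[1],-v[0]))
E
```

```text
time: 12.3
tool_pos: [502.5, 134.9, 93.2]
tcp_rot: [-3.141, -0.001, -0.998]
contact_force: [0.1, -0.2, 0.2]
grip_width: 0.3
finger_force: 0.0
time: 12.55
tool_pos: [505.0, 135.5, 93.2]
tcp_rot: [-3.141, -0.001, -0.998]
contact_force: [-0.2, 0.4, -0.6]
grip_width: 0.2
finger_force: 0.1
time: 12.8
tool_pos: [506.8, 135.8, 93.2]
tcp_rot: [-3.141, -0.0, -0.999]
contact_force: [-1.0, 0.7, 0.9]
grip_width: 0.7
finger_force: 0.5
0.7 [-6.83791946 76.29980359] 76.60559490159365 1.4814160083549768
```

```bash
for i in 1; do python3 -m handwheel '0.01 -0.02 0 0 0 0 -1;0.01 -0.02 0 0 0 0 -1;0.01 -0.02 0 0 0 0 -1'
python3 -m handwheel '0.01 -0.02 0 0 0 0 -1;0.01 -0.02 0 0 0 0 -1;0.01 -0.02 0 0 0 0 -1'; done | grep -E "tool_pos|contact"
```

```text
tool_pos: [507.8, 136.0, 93.1]
contact_force: [-6.4, -0.6, 2.2]
tool_pos: [508.1, 136.1, 92.9]
contact_force: [-11.0, -1.4, 7.8]
```

```bash
(python3 -m handwheel '0 0.1 0 0 0 0 -1;0 0.4 0 0 0 0 -1;0 0.6 0 0 0 0 -1;0 0.6 0 0 0 0 -1'
python3 -m handwheel '0 0 -0.4 0 0 0 -1;0 0 -0.8 0 0 0 -1;0 0.3 -1 0 0 0 -1;0 0.6 -1 0 0 0 -1;0 1 -1 0 0 0 -1;0 1 -1 0 0 0 -1'
python3 -m handwheel '0 0.4 0 0 0 0 -1;0 0.8 0 0 0 0 -1;0 0.9 0 0 0 0 -1;0 0.9 0 0 0 0 -1') | grep -E "tool_pos|contact"
python3 - <<'E'
from h import *
p=viewer.capture("top"); save(p,"t3.png",(235,140,365,250),6)
E
```

```text
tool_pos: [457.8, 102.6, 93.0]
contact_force: [-0.2, -0.6, 0.6]
tool_pos: [371.8, 48.2, 193.0]
contact_force: [-0.1, 0.9, -0.1]
tool_pos: [300.1, 0.1, 193.6]
contact_force: [0.2, -0.3, -0.2]
```

View pics/t3.png

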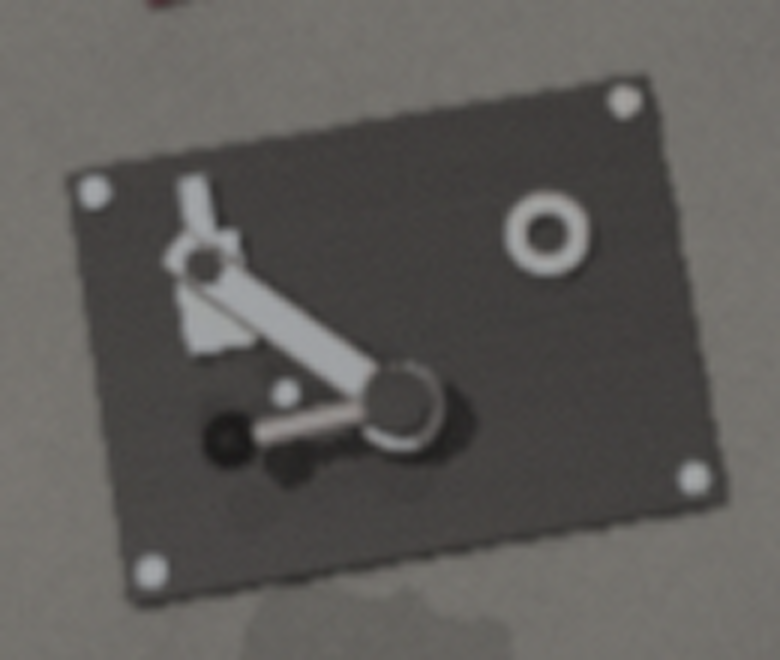

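```bash
python3 - <<'E'
from h import *
p=viewer.capture("top")
L=lambda c,z:R2.T@(atz(p,((c[0]+.5)/6-.5+235,(c[1]+.5)/6-.5+140),z)[:2]-O)
v=L((205,264),85);print(v,np.hypot(*v),np.arctan2(v[1],v[0]))
v=L((229,438),108);print(v,np.hypot(*v),np.arctan2(v[1],-v[0]))
Q=np.array([L(c,38) for c in ((168,246),(240,230),(259,343),(192,356))]);print(Q.mean(0),L((547,234),38))
E
```

```text
[85.44726284 83.26728531] 119.30915945565759 0.7724777825399888
[-4.85020903 82.41704101] 82.55963405879756 1.5120145339530402
[78.91112661 85.51176183] [ 80.1681167  -87.08396105]
```

```bash
python3 - <<'E'
from h import *
p=viewer.capture("top"); g=cv2.cvtColor(p["frame"],cv2.COLOR_RGB2GRAY).astype(np.float32)
for q0 in (.76,.80):
  X=[];D=np.arange(-22,22.1,.5)
  for r in range(34,66,2):
    pr=[]
    for d in D:
        w=R2@[r*np.cos(q0)-d*np.sin(q0),r*np.sin(q0)+d*np.cos(q0)]+O; pr.append(proj(p,[*w,81]))
    pr=np.array(pr,np.float32); v=cv2.remap(g,pr[None,:,0],pr[None,:,1],cv2.INTER_LINEAR)[0]
    h=(v.max()+v.min())/2; i=np.where(v>h)[0]; X.append((r,D[i[0]],D[i[-1]]))
  X=np.array(X); c=X[:,1:].mean(1); print(X[::5].tolist()); k=np.polyfit(X[:,0],c,1); print(q0,"angle",q0+np.arctan(k[0]),"offset",k[1])
E
```

```text
[[34.0, -8.5, 11.5], [44.0, -8.5, 11.5], [54.0, -8.0, 11.5], [64.0, -8.0, 12.0]]
0.76 angle 0.7833413483781636 offset 0.527941176470589
[[34.0, -10.0, 10.0], [44.0, -10.5, 10.0], [54.0, -10.5, 22.0], [64.0, -10.5, 9.5]]
0.8 angle 0.8183802828283951 offset 0.349264705882351
```

```bash
python3 -c "
from plant import bot
print(bot.close_job())"
```

```text
the job is handed in; nothing more can be done
None
```

The job is handed in. The pad stands over the wide part of the steel blank, about 6 mm from its centre by camera measurement, and the lever was then pushed to its stop post (about 1.51 rad). The blank and the bush did not move, and the robot is clear of the fixture.

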